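Take the charged battery pack off its charger in the tool case

TASK

Open the tool case by lifting its lid over by the front handle until it rests on its stop, and leave it open. Then take the battery pack off the charger inside: pinch its two side catches fully in, draw the pack straight up so that the charger stays down in the case, and finish while still holding the pack by its pinched catches, upright and well clear above the case. Do not disturb the driver or the other things on the bench.

Things in the scene. Friction and masses are not known exactly. Their poses are not given: they have to be found in the camera images.
- case: black power-tool case, fast on the bench, latches undone: base 180 (x) x 360 (y) x 78 mm high, walls 5, floor 8 mm thick, 110 mm high with the lid shut. A low rib parts a left and a right bay: the charger lies in one, the driver in the other, either way round. Origin: centre of its underside on the bench; x from the front (handle, robot side) to the hinge side, y left, z up
- lid (a joint): opening angle of the lid, rad: 0 shut, 1.75 on its stop, leaning back past upright. Lid 180 x 360 x 32 mm, about 0.4 kg, hinged along the case's far top edge; it falls shut below about 1.4 and beyond that falls open onto its stop
- lid_handle (a point): middle of the lid's front carrying handle: round bar 14 mm thick, straight for 100 mm, parallel to the hinge, its axis 45 mm in front of the lid's front face (38 mm free behind it for a finger). Lid shut, it is 94 mm above the bench; it goes round the hinge at 226 mm radius and ends above the open lid's edge. Held lightly (about 6 N) it turns between the fingers
- lid_hinge (a point): point on the hinge line, at the middle of the case's far top edge, 78 mm above the bench. Its axes turn with the lid; y lies along the hinge; the lid angle grows as a positive turn about +y (handle up and away from the robot)
- charger: grey loose battery charger, 96 (x) x 84 (y) x 45 mm, about 0.45 kg, on the case's floor (8 mm above the bench). A well in its top takes the pack's stem; lips on the well's two y sides hold the teeth of the pack's catches. Origin: centre of its underside; z up. It must stay down in the case
- pack: black battery pack, 0.2 kg, stem-down in the charger. Cap 68 (x) x 40 (y) x 38 mm high, stem 44 x 32 x 34 mm below. Origin: middle of the cap's underside, seated on the charger's top 53 mm above the bench; axes as the charger's, z up. Mid +y and -y sides of the cap: two grey ribbed catches, 24 mm wide, 8 to 30 mm above the origin, faces 56 mm apart, 45 mm pressed home
- catch_left (a joint): inward travel (m) of the catch on the pack's +y side: 0 out, 0.0055 fully in. A spring pushes it out, 4 N at first, 9 N fully in. Unless both are in by more than about 4.5 mm their teeth hold the pack and the charger comes up with it; a grip of 20 to 35 N does it
- catch_right (a joint): the same for the catch on the pack's -y side
- driver: bystander: grey and black compact cordless driver lying on its side in the other bay, 130 x 150 x 56 mm; origin at the middle of its underside. Leave it alone
- spray_can: bystander: spray can, 64 mm across, 190 mm high; origin at its foot
- glue_bottle: bystander: glue bottle, 60 mm across, 170 mm high; origin at its foot
- screw_jar: bystander: jar, 72 mm across, 100 mm high; origin at its foot
- hammer: bystander: hammer, 280 mm long, lying flat
- screwdriver: bystander: screwdriver, 200 mm long, lying flat
- tape_measure: bystander: tape measure, 66 x 34 x 62 mm; origin at its foot

How it is judged:
On the way, in this order (a step that is already met when the one before it is completed fails the run):
1. the lid rests open on its stop (value of joint lid above 1.65 rad), for 0.2 s.
2. both catches are pinched in by the fingers while the pack still sits on the charger (value of joint each of catch_left, catch_right above 0.0045 m and contact force between the fingers and pack above 5 N and z of pack in the frame of charger below 0.049 m), for 0.1 s.
3. the pack is drawn out of the charger's well (z of pack in the frame of charger above 0.08 m), for 0.1 s.
At the end, for the whole second after the job is handed in: Fingers hold the still pack by both catches (each in over 4.5 mm), upright within 0.3 rad, cap underside over 125 mm above the bench, touching no charger, case or driver; lid open on its stop (over 1.6 rad), charger flat on the case floor (height (world z) of pack above 0.125 m and angle between pack's own z axis and vertical below 0.3 rad and linear speed of pack below 0.03 m/s and value of joint each of catch_left, catch_right above 0.0045 m and contact force between the fingers and pack above 5 N and contact force between pack and charger below 0.2 N and contact force between pack and case below 0.2 N and contact force between pack and driver below 0.2 N and value of joint lid above 1.6 rad and height (world z) of charger between 0.003 and 0.014 m and angle between charger's own z axis and vertical below 0.1 rad); the arm keeps its last pose, push and grip.
It fails at once if the charger is lifted off the case's floor with the pack (by more than 15 mm) (height (world z) of charger above 0.023 m).
It fails at once if the driver or a thing on the bench is disturbed (moved more than 30 mm) (distance of any of driver, spray_can, glue_bottle, screw_jar, hammer, screwdriver, tape_measure from where it was at the start of the episode above 0.03 m).
It also fails if it takes over 54 s, if anything falls off the work surface, if the arm or the gripper's body presses on something with over 40 N, if the wrist force passes 120 N, or if a joint passes its speed limit or range.

ROBOT

A 7-joint arm with a two-finger parallel gripper is mounted at the origin on the work surface. World frame = base frame: x ahead of the robot, y to its left, z up, the work surface at z = 0. Lengths are in m, angles in rad, forces in N, time in s.
With the tool pointing down it reaches from about 0.4 to 0.85 m from the base axis. Payload 10.4 kg.
Tool frame: the origin (TCP) lies on the centre line of the jaws, within the pads' length; the fingertips stand 17 mm ahead of it and the grasp point (between the pads) lies 2 mm behind it; z points along the fingers, y is the line along which they close (so a half turn about z gives the same grasp; the last joint's range is limited). The gripper opens to 85 mm and grips with 20 to 120 N. Pads are 22 mm wide; open, the fingers measure 114 mm over their backs; the gripper's body (76 mm by 85 mm) begins 54 mm behind the grasp point. The pads swing forward as they close: fully open they stand 13 mm farther back than shut.
Start: joints at [-1.141, 0.332, -0.065, 1.46, 0.022, 1.35, -0.088], TCP at [0.273, 0.562, 0.248] pointing down, gripper open.
Joint ranges: [-2.6, 2.6], [-0.5, 2.12], [-1.47, 1.34], [0.16, 2.42], [-1.27, 4.41], [0.06, 2.06], [-2.6, 2.6]. Speed limits (rad/s): [2.22, 2.22, 2.79, 2.79, 3.14, 3.14, 3.14].

INTERFACE

Orientations are given as a unit quaternion [x, y, z, w].
In Python, from workcell import get_obs, optics, job gives the robot as it stands. The module is installed in compiled form; this text tells all that it offers.
- The arm moves only by the tool send_rows, never from a script. Its argument "plan" is a list that holds one entry, the list of rows, each a list of 7 numbers: the turn, a rotation vector about the tool's x, y, z in units of 1.5 rad (1.0 is 1.5 rad), then the shift along the tool's x, y, z in units of 20 cm (1.0 is 20 cm), then the opening, from 0 (shut) to 1 (fully open). A call has 1 to 20 rows; each row shifts and turns the commanded pose from where the row before left it, along the tool's axes as they then stand; what a row does not reach is not made up. A row lasts 1/12 s, in which the tool goes at most 41.7 mm and 7.16 degrees, less where a joint would pass 70% of its speed; a pose out of reach is approached as far as the arm can. A call with a number of a shift or a turn outside -1 to 1 is refused whole. A call with a gripper value outside its range is refused whole. The fingers move at their own pace and stop on an object; "squeeze" is the grip in N (left out, the last holds). Time passes only in rows, so rows that do not move let the fingers close. It gives the time, the measured TCP pose, the force, the opening and the grip force at its end, in the units of the state.
- get_obs(): the state, without advancing time (a new reading comes with each control period).
- optics.camera(name): name is "side" or "top" or "wrist"; returns the picture (400x640x3 uint8, red, green, blue); there is no depth.
- optics.get_calibration(name): a dict with "intrinsics" (3x3 intrinsics, pixels), "world_from_camera" (4x4, takes a point from camera to world coordinates); the wrist camera has in their place "T_tool_cam" (4x4, takes a point from camera to tool coordinates, whose origin is the TCP and whose axes are the flange's). Camera axes: x right, y up, looking along -z (the intrinsics and any distortion apply to the point x, -y, -z); pixel columns grow to the right and rows downward; lengths in m; the calibration is good to about 2 mm. A picture is of the moment at which its call begins: read the wrist's pose just before it. get_calibration takes no time and is no camera call.
- job.hand_in(): hands the job in; it is judged then, once.
The state is a dict: "clock": time; "joint_pos": joint angles; "joint_velocities": joint speeds; "tau": joint torques, N m; "position": TCP position; "ee_rot": TCP orientation; "ft_force": force on the tool from outside, world axes, zero at the start; "torque": the same for the moment, N m; "grip_width": opening from 0.0 (shut) to 1.0 (fully open); "grasp_force": force on a finger pad.
Only numpy, scipy, OpenCV 4.12 (cv2) and the standard library are available. Lean on these libraries where they do the work, as an engineer would, in place of code of your own. Each camera call takes 0.05 s, during which the arm holds its last target. There are 200 camera calls.

## Working session

There is one attempt and no reset: what is moved stays moved. The work goes in short steps, Python scripts to look and compute and a tool call to move; the robot and the scene stay as the last step left them, time stands still between calls to the robot, and variables do not carry over. Pictures are saved under pics/ and viewed, at most 10 in all, crops included, and the job is handed in when it is done.

Besides the shell and the picture viewer there is one more tool, called as name(argument=value, ...), one argument or row to a line, values as JSON. send_rows: Moves the arm, as the interface text tells. Its arguments: {"type":"object","properties":{"plan":{"type":"array"},"squeeze":{"type":"number"}},"required":["plan"]}

```bash
mkdir -p pics; python3 - <<'E'
from workcell import get_obs, optics
import cv2,numpy as np
s=get_obs();print(s)
for n in ("top","side"):
    im=optics.camera(n);cv2.imwrite(f"pics/{n}0.png",im[:,:,::-1])
    c=optics.get_calibration(n);print({k:np.round(v,4).tolist() if not isinstance(v,str) else v for k,v in c.items()})
print(optics.get_calibration("wrist"))
E
```

```text
{'clock': 0.0, 'joint_pos': array([-1.14062813,  0.33287158, -0.06468378,  1.46093   ,  0.02159229,
        1.34991345, -0.0884909 ]), 'joint_velocities': array([ 0.00011177, -0.00025339,  0.00022709, -0.00206657,  0.00024954,
       -0.0006788 ,  0.00016634]), 'tau': array([ 1.45125123e-04, -6.25450373e+01,  4.93260822e-02, -3.91612172e+01,
        1.61225873e-02,  1.00361207e-02, -8.28067709e-05]), 'position': array([0.27326716, 0.5617039 , 0.24752147]), 'ee_rot': array([ 2.24449054e-01,  9.74485563e-01, -7.01956591e-04, -1.28682329e-04]), 'ft_force': array([-0.30452917, -0.6231298 , -0.04267501]), 'torque': array([ 0.01605751, -0.0294993 ,  0.02852606]), 'grasp_force': 0.0, 'grip_width': 1.0003006100205645}
{'intrinsics': [[478.5362, 0.0, 316.9676], [0.0, 478.5362, 211.9697], [0.0, 0.0, 1.0]], 'world_from_camera': [[0.0197, 0.9829, -0.1829, 0.2818], [-0.9997, 0.0174, -0.0142, 0.025], [-0.0108, 0.1831, 0.983, 1.5458], [0.0, 0.0, 0.0, 1.0]]}
{'intrinsics': [[393.5834, 0.0, 322.1738], [0.0, 393.5834, 203.0824], [0.0, 0.0, 1.0]], 'world_from_camera': [[0.9861, 0.123, -0.1115, 0.4299], [-0.1657, 0.6876, -0.7069, -0.7331], [-0.0103, 0.7156, 0.6985, 0.838], [0.0, 0.0, 0.0, 1.0]]}
{'intrinsics': array([[306.82628302,   0.        , 319.6681166 ],
       [  0.        , 306.82628302, 200.26564461],
       [  0.        ,   0.        ,   1.        ]]), 'T_tool_cam': array([[ 5.98418719e-04,  9.66081507e-01,  2.58236641e-01,
         6.49340321e-02],
       [ 9.99999573e-01, -7.60114952e-04,  5.26317779e-04,
        -8.95877358e-05],
       [ 7.04755405e-04,  2.58236216e-01, -9.66081549e-01,
        -1.25391117e-01],
       [ 0.00000000e+00,  0.00000000e+00,  0.00000000e+00,
         1.00000000e+00]])}
```

View pics/top0.png

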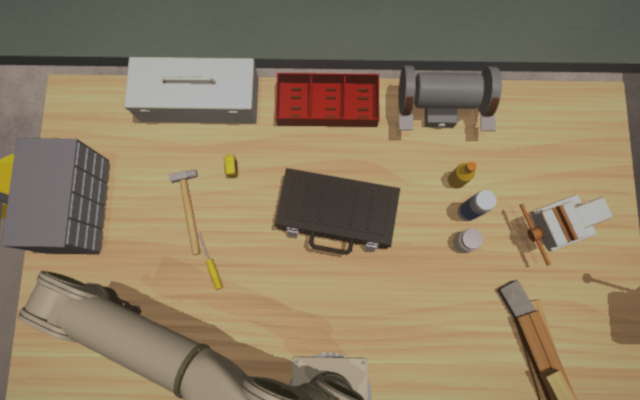

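View pics/side0.png

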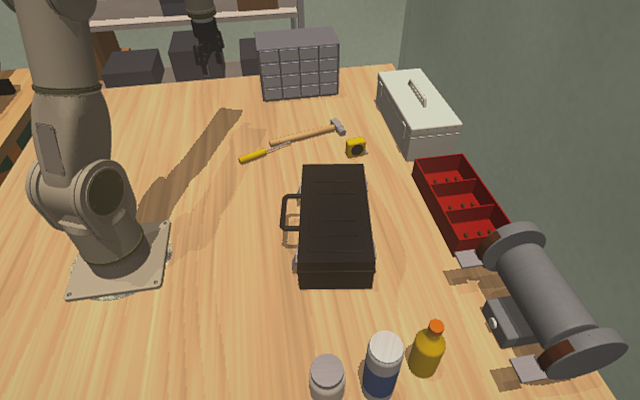

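The top view shows the black case at about (338,208), yawed, with its handle at about (330,245). The side view shows the handle at about (290,212). The bystanders are the hammer, screwdriver and tape to the left, and the bottles to the right.

```bash
cat > h.py <<'E'
import numpy as np,cv2
from scipy.spatial.transform import Rotation as R
from workcell import get_obs, optics
def ray(n,uv,obs=None):
    c=optics.get_calibration(n);K=c["intrinsics"]
    if n=="wrist":
        T=np.eye(4);T[:3,:3]=R.from_quat(obs["ee_rot"]).as_matrix();T[:3,3]=obs["position"];T=T@c["T_tool_cam"]
    else:T=c["world_from_camera"]
    d=np.array([(uv[0]-K[0,2])/K[0,0],-(uv[1]-K[1,2])/K[1,1],-1.])
    return T[:3,3],T[:3,:3]@d
def onz(n,uv,z,obs=None):
    o,d=ray(n,uv,obs);return o+d*(z-o[2])/d[2]
def tri(n1,p1,n2,p2):
    o,d=ray(n1,p1);q,e=ray(n2,p2)
    t=np.linalg.lstsq(np.c_[d,-e],q-o,rcond=None)[0];a=o+d*t[0];b=q+e*t[1]
    return (a+b)/2,np.linalg.norm(a-b)
E
python3 - <<'E'
from h import *
im=cv2.imread("pics/top0.png");c=im[160:260,265:411]
cv2.imwrite("pics/topc.png",cv2.resize(c,None,fx=5.4,fy=5.4,interpolation=cv2.INTER_CUBIC))
im=cv2.imread("pics/side0.png");c=im[155:295,270:385]
cv2.imwrite("pics/sidec.png",cv2.resize(c,None,fx=4.2,fy=4.2,interpolation=cv2.INTER_CUBIC))
for p in [(285,171),(399,187)]:print(onz("top",p,.11))
E
```

```text
[0.67641022 0.14755578 0.11      ]
[ 0.63142864 -0.20500694  0.11      ]
```

View pics/topc.png

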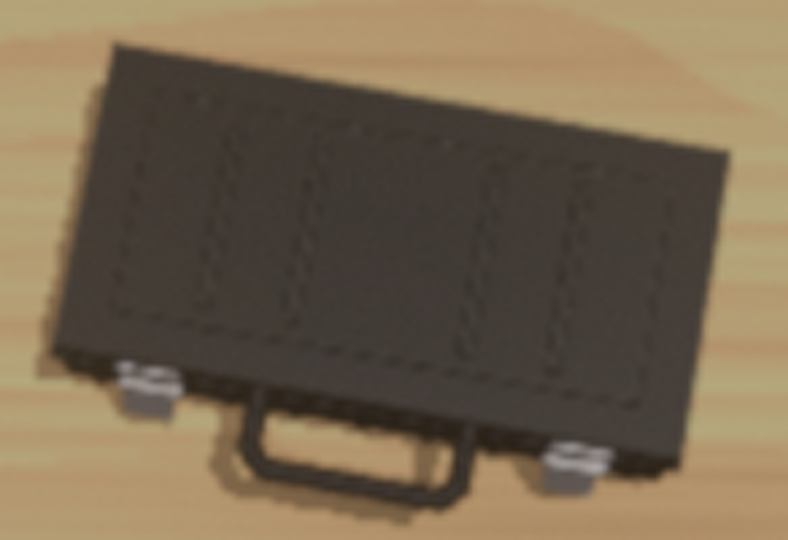

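View pics/sidec.png

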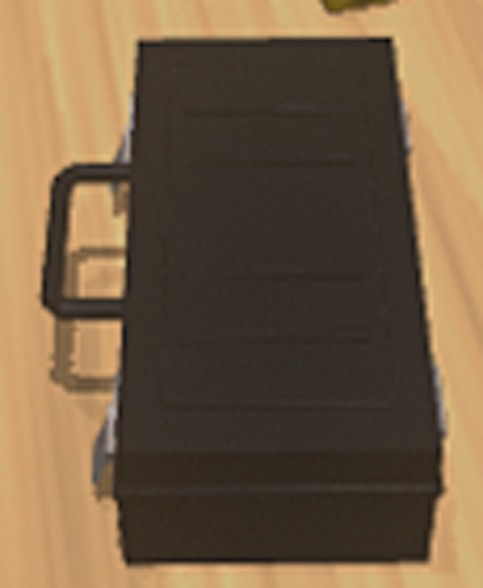

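The crops show the lid-top corners at (117,43), (730,152), (57,348) and (680,460) in the top crop. The handle bar runs from (258,466) to (438,498) there, and from (58,190) to (52,298) in the side crop.

```bash
python3 - <<'E'
from h import *
f=lambda p:(p[0]/5.4+265-.4,p[1]/5.4+160-.4)
g=lambda p:(p[0]/4.2+270-.4,p[1]/4.2+155-.4)
P=[onz("top",f(p),.11) for p in [(117,43),(730,152),(680,460),(57,348)]]
S=[onz("side",g(p),.11) for p in [(391,38),(442,450),(118,450),(138,40)]]
print(np.round(P,4));print(np.round(S,4))
for Q in(P,S):
    Q=np.array(Q);print([np.linalg.norm(Q[i]-Q[(i+1)%4]) for i in range(4)],Q.mean(0))
    for a,b in((0,1),(3,2)):
        d=Q[a]-Q[b];print("yaw",np.arctan2(-d[0],d[1]))
    for a,b in((0,3),(1,2)):
        d=Q[a]-Q[b];print("yawx",np.arctan2(d[1],d[0]))
print(tri("top",f((348,482)),"side",g((55,243))))
print(onz("top",f((348,482)),.094),onz("side",g((55,243)),.094))
E
```

```text
[[ 0.6875  0.144   0.11  ]
 [ 0.6291 -0.2074  0.11  ]
 [ 0.4523 -0.1775  0.11  ]
 [ 0.5092  0.1722  0.11  ]]
[[ 0.6912  0.1467  0.11  ]
 [ 0.6331 -0.2075  0.11  ]
 [ 0.4587 -0.1768  0.11  ]
 [ 0.5161  0.1761  0.11  ]]
[np.float64(0.3561803391695488), np.float64(0.17927034934843478), np.float64(0.3542697155566102), np.float64(0.18049026845343086)] [ 0.56955233 -0.0171818   0.11      ]
yaw -0.16472998372354739
yaw -0.1612998477983366
yawx -0.1569567440716426
yawx -0.1675733343165514
[np.float64(0.3589356820953526), np.float64(0.17707465186307883), np.float64(0.35760306297576283), np.float64(0.1775379014936286)] [ 0.57475104 -0.01539765  0.11      ]
yaw -0.16257846310345303
yaw -0.1612533509663117
yawx -0.16676358887985904
yawx -0.17430231456908554
(array([0.43938061, 0.00704268, 0.09003368]), np.float64(0.0012066636864334088))
[0.43834861 0.00703642 0.094     ] [0.43992517 0.00323642 0.094     ]
```

send_rows(
  plan=[
    [[0,0,0.0776,0,0,0,0.45],[0,0,0.0776,0,0,0,0.45],[0,0,0.0776,0,0,0,0.45],[0,0,0.0776,0,0,0,0.45],[0,0,0.0776,0,0,0,0.45],[0,0,0.0776,0,0,0,0.45],[0,0,0.0776,0,0,0,0.45],[0,0,0.0776,0,0,0,0.45],[0,0,0.0776,0,0,0,0.45],[0,0,0.0776,0,0,0,0.45],[0,0,0.0776,0,0,0,0.45]],
  ],
  squeeze=20,
)

```text
clock: 1.02
position: [0.2733, 0.5618, 0.2479]
ee_rot: [0.764, 0.645, -0.0, 0.0]
ft_force: [0.4, -0.2, 0.1]
grip_width: 0.448
grasp_force: 0.0
```

send_rows(
  plan=[
    [[0,0,0,-0.174,0.085,0.015,0.45],[0,0,0,-0.174,0.085,0.015,0.45],[0,0,0,-0.174,0.085,0.015,0.45],[0,0,0,-0.174,0.085,0.015,0.45],[0,0,0,-0.174,0.085,0.015,0.45],[0,0,0,-0.174,0.085,0.015,0.45],[0,0,0,-0.174,0.085,0.015,0.45],[0,0,0,-0.174,0.085,0.015,0.45],[0,0,0,-0.174,0.085,0.015,0.45],[0,0,0,-0.174,0.085,0.015,0.45],[0,0,0,-0.174,0.085,0.015,0.45],[0,0,0,-0.174,0.085,0.015,0.45],[0,0,0,-0.174,0.085,0.015,0.45],[0,0,0,-0.174,0.085,0.015,0.45],[0,0,0,-0.174,0.085,0.015,0.45],[0,0,0,0,0,0,0.45],[0,0,0,0,0,0,0.45]],
  ],
)

```text
clock: 2.43
position: [0.4407, 0.0037, 0.2031]
ee_rot: [0.764, 0.646, -0.0, -0.0]
ft_force: [-0.7, 0.1, 0.0]
grip_width: 0.453
grasp_force: 0.0
```

send_rows(
  plan=[
    [[-0.07,0,0,0,0,0,0.45],[-0.07,0,0,0,0,0,0.45],[-0.07,0,0,0,0,0,0.45],[0,0,0,0,0,0,0.45],[0,0,0,0,0,0,0.45]],
  ],
)

```text
clock: 2.85
position: [0.4396, 0.0068, 0.2033]
ee_rot: [0.752, 0.64, 0.102, 0.119]
ft_force: [-0.1, 0.1, 0.5]
grip_width: 0.446
grasp_force: 0.0
```

```bash
python3 - <<'E'
from h import *
s=get_obs();im=optics.camera("wrist");cv2.imwrite("pics/w1.png",im[:,:,::-1])
print(np.round(s["joint_pos"],2));print(R.from_quat(s["ee_rot"]).as_matrix().round(3))
# project predicted handle into wrist
c=optics.get_calibration("wrist");K=c["intrinsics"];T=np.eye(4);T[:3,:3]=R.from_quat(s["ee_rot"]).as_matrix();T[:3,3]=s["position"];T=np.linalg.inv(T@c["T_tool_cam"])
for p in [(.439,.006,.094)]:
    q=T@np.r_[p,1];print(K[0,0]*q[0]/-q[2]+K[0,2],K[1,1]*-q[1]/-q[2]+K[1,2])
E
```

```text
[-0.73 -0.35  0.44  2.23  0.34  0.96 -0.61]
[[ 0.159  0.939  0.305]
 [ 0.987 -0.152 -0.048]
 [ 0.001  0.309 -0.951]]
275.4566942413167 206.00591351342464
```

View pics/w1.png

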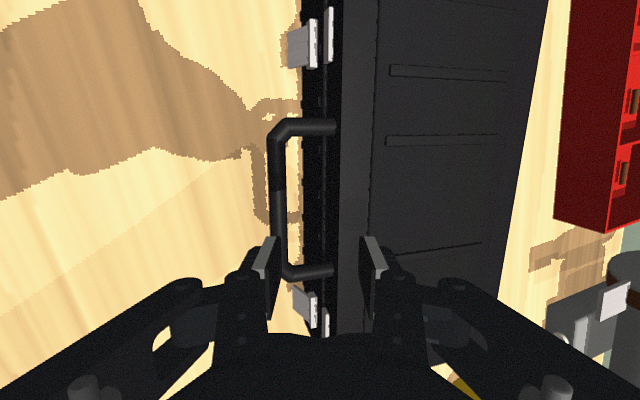

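The wrist view shows the bar from (277,130) to (281,270), centred near (279,203). That is within about 2 mm of the prediction of (275,206), and the fingers straddle it. I'll lower now.

send_rows(
  plan=[
    [[0,0,0,0,-0.0155,0.052,0.45],[0,0,0,0,-0.0155,0.052,0.45],[0,0,0,0,-0.0155,0.052,0.45],[0,0,0,0,-0.0155,0.052,0.45],[0,0,0,0,-0.0155,0.052,0.45],[0,0,0,0,-0.0155,0.052,0.45],[0,0,0,0,-0.0155,0.052,0.45],[0,0,0,0,-0.0155,0.052,0.45],[0,0,0,0,-0.0155,0.052,0.45],[0,0,0,0,-0.0155,0.052,0.45],[0,0,0,0,0,0,0.45],[0,0,0,0,0,0,0.45]],
  ],
)

```text
clock: 3.9
position: [0.4439, 0.005, 0.0948]
ee_rot: [0.753, 0.639, 0.1, 0.12]
ft_force: [0.4, 0.2, 1.1]
grip_width: 0.451
grasp_force: 0.0
```

send_rows(
  plan=[
    [[0,0,0,0,-0.012,0,0.35],[0,0,0,0,0,0,0.25],[0,0,0,0,0,0,0.15],[0,0,0,0,0,0,0],[0,0,0,0,0,0,0],[0,0,0,0,0,0,0],[0,0,0,0,0,0,0]],
  ],
  squeeze=20,
)

```text
clock: 4.48
position: [0.4405, 0.0058, 0.0942]
ee_rot: [0.753, 0.639, 0.101, 0.119]
ft_force: [-6.3, 1.3, 4.7]
grip_width: 0.155
grasp_force: 19.4
```

```bash
cat > arc.py <<'E'
from h import *
# rows following the lid arc: angle increments da, tilt increments dt (rad, forward), from current pose
s=get_obs();M=R.from_quat(s["ee_rot"]).as_matrix();p=s["position"].copy()
yaw=-.163;X=np.array([np.cos(yaw),np.sin(yaw),0])
C=np.array([.572,-.016,0]);H=C+.09*X+[0,0,.078]
r=(p-H);u=r@X;w=r[2];print("grip",p,"rel",u,w,"radius",np.hypot(u,w),"lid",np.arctan2(w,-u)-np.arctan2(.016,.225), s["ft_force"],s["grip_width"])
import sys
a0=np.arctan2(.016,.225);rad=.2256
th=float(sys.argv[1]);targets=[float(v) for v in sys.argv[2].split(",")];tilts=[float(v) for v in sys.argv[3].split(",")]
cur=np.array([u,w]);t=th
for a,tt in zip(targets,tilts):
    q=rad*np.array([-np.cos(a+a0),np.sin(a+a0)]);d=q-cur;dw=X*d[0]+np.array([0,0,d[1]])
    tz=np.array([np.sin(t)*X[0],np.sin(t)*X[1],-np.cos(t)]);ty=np.array([np.cos(t)*X[0],np.cos(t)*X[1],np.sin(t)])
    print(f"lid {a:.2f}: pitch {-(tt-t)/1.5:.4f} y {dw@ty/.2:.3f} z {dw@tz/.2:.3f}");cur=q;t=tt
E
python3 - <<'E'
E
python3 arc.py 0.315 .15,.3,.45,.6,.75,.9,1.05,1.2,1.35,1.5,1.6 .37,.45,.5,.55,.6,.65,.7,.7,.7,.7,.7
```

```text
grip [0.44050509 0.00582038 0.09415772] rel -0.22329292793057776 0.016157717716980352 radius 0.22387675963715353 lid 0.001243570555916368 [-6.26145208  1.33790103  4.74888497] 0.1547171592891942
lid 0.15: pitch -0.0367 y 0.067 z -0.153
lid 0.30: pitch -0.0533 y 0.104 z -0.133
lid 0.45: pitch -0.0333 y 0.132 z -0.106
lid 0.60: pitch -0.0333 y 0.150 z -0.077
lid 0.75: pitch -0.0333 y 0.163 z -0.046
lid 0.90: pitch -0.0333 y 0.169 z -0.013
lid 1.05: pitch -0.0333 y 0.168 z 0.021
lid 1.20: pitch -0.0000 y 0.160 z 0.054
lid 1.35: pitch -0.0000 y 0.150 z 0.077
lid 1.50: pitch -0.0000 y 0.137 z 0.099
lid 1.60: pitch -0.0000 y 0.082 z 0.077
```

send_rows(
  plan=[
    [[-0.01,0,0,0,0.02,-0.051,0],[-0.012,0,0,0,0.022,-0.051,0],[-0.015,0,0,0,0.024,-0.051,0],[-0.018,0,0,0,0.032,-0.046,0],[-0.018,0,0,0,0.035,-0.044,0],[-0.017,0,0,0,0.037,-0.043,0],[0,0,0,0,0,0,0]],
  ],
)

```text
clock: 5.07
position: [0.4534, 0.0037, 0.162]
ee_rot: [0.743, 0.631, 0.146, 0.171]
ft_force: [8.2, -1.6, -6.2]
grip_width: 0.155
grasp_force: 19.9
```

```bash
python3 - <<'E'
from h import *
M=R.from_quat(get_obs()["ee_rot"]).as_matrix();print("tilt",np.arctan2(np.hypot(*M[:2,2]),-M[2,2]))
E
python3 arc.py 0.45 .45,.6,.75,.9,1.05,1.2,1.35,1.5,1.6 .5,.55,.6,.65,.7,.7,.7,.7,.7
```

```text
tilt 0.4541062506071047
grip [0.45340442 0.00369031 0.16204741] rel -0.21021891299310055 0.0840474051699409 radius 0.2263977864198345 lid 0.30935006857777986 [ 8.19567834 -1.59397794 -6.20236848] 0.1552265818832947
lid 0.45: pitch -0.0333 y 0.127 z -0.096
lid 0.60: pitch -0.0333 y 0.150 z -0.077
lid 0.75: pitch -0.0333 y 0.163 z -0.046
lid 0.90: pitch -0.0333 y 0.169 z -0.013
lid 1.05: pitch -0.0333 y 0.168 z 0.021
lid 1.20: pitch -0.0000 y 0.160 z 0.054
lid 1.35: pitch -0.0000 y 0.150 z 0.077
lid 1.50: pitch -0.0000 y 0.137 z 0.099
lid 1.60: pitch -0.0000 y 0.082 z 0.077
```

Working well. I'll continue along the arc.

send_rows(
  plan=[
    [[-0.011,0,0,0,0.04,-0.034,0],[-0.011,0,0,0,0.042,-0.032,0],[-0.011,0,0,0,0.044,-0.03,0],[-0.011,0,0,0,0.049,-0.028,0],[-0.011,0,0,0,0.05,-0.026,0],[-0.011,0,0,0,0.051,-0.023,0],[-0.011,0,0,0,0.053,-0.019,0],[-0.011,0,0,0,0.054,-0.015,0],[-0.011,0,0,0,0.055,-0.012,0],[-0.011,0,0,0,0.056,-0.008,0],[-0.011,0,0,0,0.056,-0.004,0],[-0.011,0,0,0,0.057,-0.001,0],[0,0,0,0,0,0,0]],
  ],
)

```text
clock: 6.15
position: [0.5339, -0.0097, 0.2648]
ee_rot: [0.722, 0.613, 0.207, 0.244]
ft_force: [-5.0, -0.3, 4.3]
grip_width: 0.151
grasp_force: 22.1
```

```bash
python3 - <<'E'
from h import *
M=R.from_quat(get_obs()["ee_rot"]).as_matrix();print("tilt",np.arctan2(np.hypot(*M[:2,2]),-M[2,2]))
E
python3 arc.py 0.65 1.05,1.2,1.35,1.5,1.6 .65,.65,.65,.65,.65
```

```text
tilt 0.6509754588664998
grip [ 0.53388259 -0.00966982  0.26482756] rel -0.12863942039514192 0.1868275554536632 radius 0.2268317348970149 lid 0.8968072399385414 [-4.96573926 -0.32722356  4.26386604] 0.15124824258226896
lid 1.05: pitch -0.0000 y 0.171 z 0.027
lid 1.20: pitch -0.0000 y 0.163 z 0.046
lid 1.35: pitch -0.0000 y 0.154 z 0.070
lid 1.50: pitch -0.0000 y 0.142 z 0.092
lid 1.60: pitch -0.0000 y 0.086 z 0.073
```

send_rows(
  plan=[
    [[0,0,0,0,0.057,0.007,0],[0,0,0,0,0.057,0.009,0],[0,0,0,0,0.057,0.011,0],[0,0,0,0,0.055,0.013,0],[0,0,0,0,0.054,0.015,0],[0,0,0,0,0.054,0.018,0],[0,0,0,0,0.052,0.021,0],[0,0,0,0,0.051,0.023,0],[0,0,0,0,0.051,0.026,0],[0,0,0,0,0.049,0.028,0],[0,0,0,0,0.047,0.031,0],[0,0,0,0,0.046,0.033,0],[0,0,0,0,0.043,0.036,0],[0,0,0,0,0.043,0.037,0],[0,0,0,0,0,0,0]],
  ],
)

```text
clock: 7.4
position: [0.6832, -0.0344, 0.301]
ee_rot: [0.722, 0.614, 0.206, 0.244]
ft_force: [1.0, -0.7, 3.3]
grip_width: 0.154
grasp_force: 23.7
```

```bash
python3 arc.py 0.65 1.68,1.75 .65,.65
```

```text
grip [ 0.68320408 -0.03444676  0.30098851] rel 0.022723586737455403 0.2229885083129836 radius 0.22414333858909175 lid 1.6013588972649155 [ 0.99290873 -0.71879532  3.2740302 ] 0.1544225824650369
lid 1.68: pitch -0.0000 y 0.067 z 0.058
lid 1.75: pitch -0.0000 y 0.051 z 0.060
```

send_rows(
  plan=[
    [[0,0,0,0,0.03,0.026,0],[0,0,0,0,0.03,0.028,0],[0,0,0,0,0.025,0.028,0],[0,0,0,0,0.015,0.018,0],[0,0,0,0,0,0,0.2],[0,0,0,0,0,0,0.35],[0,0,0,0,0,0,0.45],[0,0,0,0,0,0,0.45],[0,0,0,0,0,0,0.45],[0,0,0,0,0,-0.06,0.45],[0,0,0,0,0,-0.1,0.45],[0,0,0,0,0,-0.1,0.45],[0,0,0,0,0,-0.1,0.45],[0,0,0,0,-0.1,-0.1,0.45],[0,0,0,0,-0.1,-0.1,0.6]],
  ],
)

```text
clock: 8.65
position: [0.6105, -0.0224, 0.3631]
ee_rot: [0.722, 0.613, 0.207, 0.243]
ft_force: [0.3, -0.1, 0.7]
grip_width: 0.577
grasp_force: 0.0
```

```bash
python3 - <<'E'
from h import *
s=get_obs();print(s["position"],s["joint_pos"].round(2))
for n in("top","side"):
    im=optics.camera(n);cv2.imwrite(f"pics/{n}2.png",im[:,:,::-1])
a=cv2.imread("pics/top2.png")[150:260,240:420];b=cv2.imread("pics/side2.png")[100:320,240:440]
a=cv2.resize(a,None,fx=4.4,fy=4.4,interpolation=cv2.INTER_CUBIC);cv2.imwrite("pics/t2c.png",a)
cv2.imwrite("pics/s2c.png",cv2.resize(b,None,fx=2.7,fy=2.7,interpolation=cv2.INTER_CUBIC))
E
```

```text
[ 0.61051529 -0.02242174  0.36312135] [-0.74 -0.23  0.52  1.91  0.44  0.85 -0.55]
```

View pics/s2c.png

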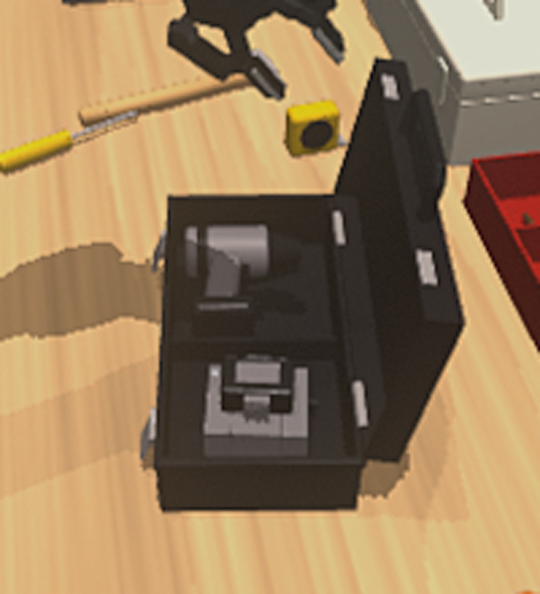

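The side view shows the lid open on its stop. The charger and pack are in the right (-y) bay, with the pack at about (255,385) in the crop, and the driver in the left bay.

```bash
python3 - <<'E'
from h import *
q=onz("side",(258/2.7+240,372/2.7+100),.091);print(q)
yaw=-.163;X=np.array([np.cos(yaw),np.sin(yaw)]);Y=np.array([-X[1],X[0]]);d=q[:2]-[.572,-.016];print("case frame",d@X,d@Y)
s=get_obs();dw=q-s["position"];dw[2]=.26-s["position"][2];print("after untilt: x,y,z units",np.r_[dw[:2]@Y,dw[:2]@X,-dw[2]]/.2)
E
```

```text
[ 0.5614256  -0.10499617  0.091     ]
case frame 0.004007989385514757 -0.08953251598681684
after untilt: x,y,z units [-0.45037245 -0.16705256  0.5171316 ]
```

send_rows(
  plan=[
    [[0.0723,0,0,0,0,0,0.8],[0.0723,0,0,0,0,0,0.8],[0.0723,0,0,0,0,0,0.8],[0.0723,0,0,0,0,0,0.8],[0.0723,0,0,0,0,0,0.8],[0.0723,0,0,0,0,0,0.8],[0,0,0,0,0,0,0.8]],
  ],
)

```text
clock: 9.33
position: [0.6127, -0.0209, 0.3573]
ee_rot: [0.762, 0.648, -0.007, -0.004]
ft_force: [0.8, 1.0, -1.1]
grip_width: 0.799
grasp_force: 0.0
```

send_rows(
  plan=[
    [[0,0,0,-0.09,-0.035,0,0.8],[0,0,0,-0.09,-0.035,0,0.8],[0,0,0,-0.09,-0.035,0.04,0.8],[0,0,0,-0.09,-0.035,0.04,0.8],[0,0,0,-0.09,-0.035,0.04,0.8],[0,0,-0.0748,0,0,0.04,0.8],[0,0,-0.0748,0,0,0.04,0.8],[0,0,-0.0748,0,0,0.04,0.8],[0,0,-0.0748,0,0,0,0.8],[0,0,-0.0748,0,0,0,0.8],[0,0,-0.0748,0,0,0,0.8],[0,0,-0.0748,0,0,0,0.8],[0,0,-0.0748,0,0,0,0.8],[0,0,-0.0748,0,0,0,0.8],[0,0,-0.0748,0,0,0,0.8],[0,0,-0.0748,0,0,0,0.8],[0,0,-0.0748,0,0,0,0.8],[0,0,-0.0748,0,0,0,0.8],[0,0,-0.0748,0,0,0,0.8],[0,0,0,0,0,0,0.8]],
  ],
)

```text
clock: 11.0
position: [0.5612, -0.1064, 0.3151]
ee_rot: [0.079, 0.997, 0.001, 0.0]
ft_force: [-1.1, 0.3, 0.3]
grip_width: 0.803
grasp_force: 0.0
```

```bash
python3 - <<'E'
from h import *
s=get_obs();im=optics.camera("wrist");cv2.imwrite("pics/w2.png",im[:,:,::-1]);np.save("w2.npy",np.r_[s["position"],s["ee_rot"]])
print(np.round(s["joint_pos"],2));print(R.from_quat(s["ee_rot"]).as_matrix().round(3))
E
```

```text
[-0.42  0.2   0.62  1.53 -0.12  1.45  1.62]
[[-0.988  0.157  0.001]
 [ 0.157  0.988  0.001]
 [-0.     0.001 -1.   ]]
```

View pics/w2.png

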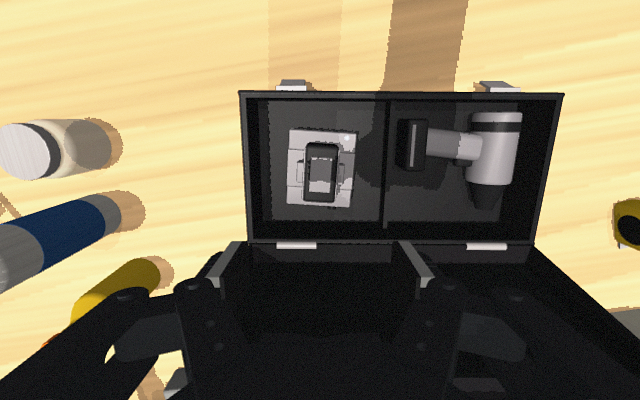

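The wrist view shows the charger at about (320,168) with the pack on it, cap roughly x 303–338 and y 142–202. The driver is on the right at about (460,145). I'll enlarge this area.

```bash
python3 - <<'E'
from h import *
im=cv2.imread("pics/w2.png")[115:220,275:370]
cv2.imwrite("pics/w2c.png",cv2.resize(cv2.convertScaleAbs(im,alpha=1.5,beta=15),None,fx=5.6,fy=5.6,interpolation=cv2.INTER_CUBIC))
E
```

```text
(no output)
```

View pics/w2c.png

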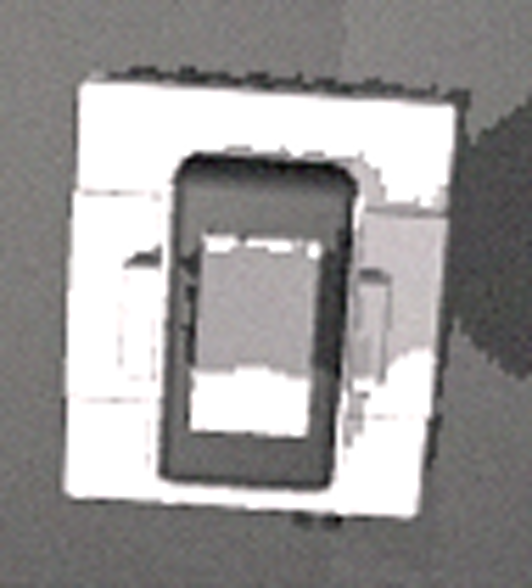

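The crop shows the charger-top corners at (80,88), (455,108), (420,515) and (65,497), and the cap corners near (176,158), (357,170), (333,488) and (160,480).

```bash
python3 - <<'E'
from h import *
v=np.load("w2.npy");s={"position":v[:3],"ee_rot":v[3:]}
f=lambda p:(p[0]/5.6+275-.4,p[1]/5.6+115-.4)
yaw=-.163;X=np.array([np.cos(yaw),np.sin(yaw)]);Y=np.array([-X[1],X[0]])
for z,P in((.053,[(80,88),(455,108),(420,515),(65,497)]),(.091,[(176,158),(357,170),(333,488),(160,480)])):
    Q=np.array([onz("wrist",f(p),z,s) for p in P]);m=Q.mean(0);print(Q.round(4).tolist(),m.round(4),[round(np.linalg.norm(Q[i]-Q[(i+1)%4]),4) for i in range(4)])
    d=m[:2]-[.572,-.016];print("case",d@X,d@Y)
    for a,b in((2,1),(3,0)):e=Q[a]-Q[b];print("yaw",np.arctan2(e[1],e[0]))
    for a,b in((1,0),(2,3)):e=Q[a]-Q[b];print("yawY",np.arctan2(-e[0],e[1]))
    T=np.array([[-.988,.157],[.157,.988]]);print("shift tool x,y (m)",(m[:2]-v[:2])@T)
E
```

```text
[[0.5053, -0.136, 0.053], [0.5225, -0.0551, 0.053], [0.614, -0.075, 0.053], [0.5966, -0.1565, 0.053]] [ 0.5596 -0.1057  0.053 ] [np.float64(0.0827), np.float64(0.0936), np.float64(0.0833), np.float64(0.0936)]
case 0.002298319376069606 -0.09048852124123069
yaw -0.21460558675603614
yaw -0.22068798078708984
yawY -0.20933335613849252
yawY -0.21002537388157508
shift tool x,y (m) [0.00171698 0.00046173]
[[0.521, -0.1156, 0.091], [0.529, -0.0801, 0.091], [0.5937, -0.0945, 0.091], [0.5863, -0.1302, 0.091]] [ 0.5575 -0.1051  0.091 ] [np.float64(0.0364), np.float64(0.0663), np.float64(0.0365), np.float64(0.067)]
case 0.00014725923649951816 -0.09027308845838346
yaw -0.21787467100254046
yaw -0.21907308544031745
yawY -0.2226010309222565
yawY -0.20522810194284521
shift tool x,y (m) [0.0038677  0.00068889]
```

send_rows(
  plan=[
    [[0,0,0.0373,0.0125,0.003,0,0.9],[0,0,0,0,0,0.12,0.9],[0,0,0,0,0,0.12,0.9],[0,0,0,0,0,0.12,0.9],[0,0,0,0,0,0.12,0.9],[0,0,0,0,0,0.12,0.9],[0,0,0,0,0,0.12,0.9],[0,0,0,0,0,0.12,0.9],[0,0,0,0,0,0.08,0.9],[0,0,0,0,0,0.06,0.9],[0,0,0,0,0,0.05,0.9],[0,0,0,0,0,0,0.9]],
  ],
)

```text
clock: 12.05
position: [0.5582, -0.1042, 0.1069]
ee_rot: [0.11, 0.994, 0.0, -0.002]
ft_force: [0.1, 0.5, 0.3]
grip_width: 0.901
grasp_force: 0.0
```

```bash
python3 - <<'E'
from h import *
s=get_obs();im=optics.camera("wrist");cv2.imwrite("pics/w3.png",im[:,:,::-1])
M=R.from_quat(s["ee_rot"]).as_matrix();print(s["position"],M.round(3),s["joint_pos"].round(2))
print("yaw",np.arctan2(-M[1,0],-M[0,0]))
E
```

```text
[ 0.55817486 -0.10422904  0.1068726 ] [[-0.976  0.218 -0.004]
 [ 0.218  0.976  0.   ]
 [ 0.004 -0.    -1.   ]] [-0.38  0.37  0.58  1.8  -0.23  1.04  1.64]
yaw -0.2200722516951785
```

View pics/w3.png

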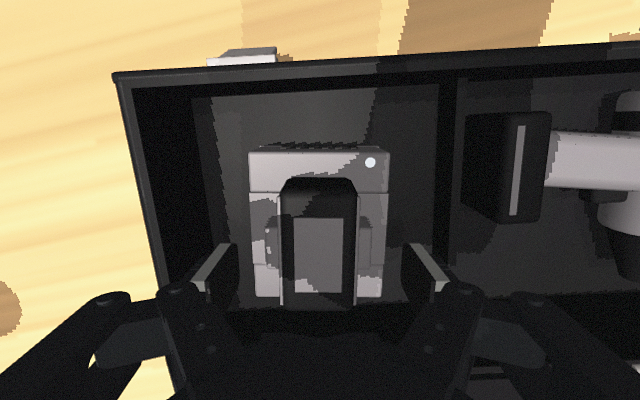

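The wrist view shows the pack centred at about (319,245) between fingers at 225 and 415, and aligned with them. I'll descend and pinch.

send_rows(
  plan=[
    [[0,0,0,0,0,0.05,0.9],[0,0,0,0,0,0.05,0.9],[0,0,0,0,0,0.04,0.9],[0,0,0,0,0,0.015,0.9],[0,0,0,0,0,0,0.9],[0,0,0,0,0,0,0.9]],
  ],
)

```text
clock: 12.6
position: [0.5589, -0.1044, 0.077]
ee_rot: [0.109, 0.994, 0.0, -0.001]
ft_force: [-0.3, 0.2, -1.2]
grip_width: 0.897
grasp_force: 0.0
```

send_rows(
  plan=[
    [[0,0,0,0,0,0,0.75],[0,0,0,0,0,0,0.7],[0,0,0,0,0,0,0.65],[0,0,0,0,0,0,0.4],[0,0,0,0,0,0,0.3],[0,0,0,0,0,0,0.3],[0,0,0,0,0,0,0.3],[0,0,0,0,0,0,0.3],[0,0,0,0,0,0,0.3]],
  ],
  squeeze=30,
)

```text
clock: 13.35
position: [0.5595, -0.1045, 0.0785]
ee_rot: [0.109, 0.994, 0.0, -0.001]
ft_force: [-3.8, 0.7, 12.1]
grip_width: 0.514
grasp_force: 29.5
```

send_rows(
  plan=[
    [[0,0,0,0,0,-0.005,0.3],[0,0,0,0,0,-0.01,0.3],[0,0,0,0,0,-0.015,0.3],[0,0,0,0,0,-0.015,0.3],[0,0,0,0,0,0,0.3],[0,0,0,0,0,0,0.3]],
  ],
)

```text
clock: 13.85
position: [0.5589, -0.1042, 0.0862]
ee_rot: [0.109, 0.994, 0.0, -0.001]
ft_force: [-0.6, -0.6, -3.5]
grip_width: 0.51
grasp_force: 31.1
```

```bash
python3 - <<'E'
from h import *
f=[]
for i in range(10):
    im=optics.camera("side");f.append(get_obs()["ft_force"][2])
print(np.round(f,1),np.mean(f))
cv2.imwrite("pics/s4.png",im[:,:,::-1])
im=optics.camera("wrist")[:,:,::-1];a=cv2.cvtColor(cv2.imread("pics/w3.png"),6);b=cv2.cvtColor(im.copy(),6)
cv2.imwrite("pics/w4.png",im)
E
```

```text
[-3.1 -2.  -2.2 -3.2 -2.6 -2.  -3.2 -1.5 -2.4 -2.5] -2.468359087631075
```

View pics/w4.png

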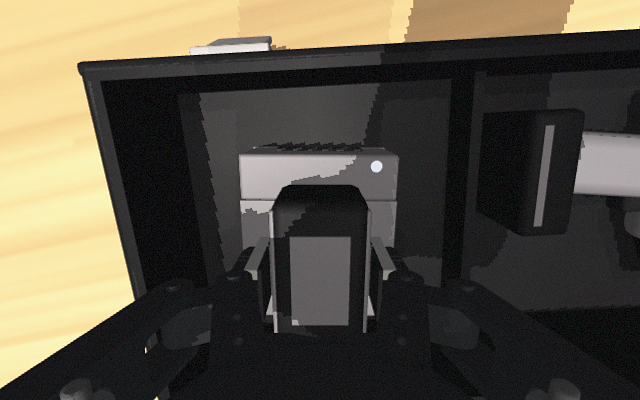

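The force of -2.5 N matches the pack alone, and the wrist view shows the charger still down with the pack held by its catches. I'll lift on.

send_rows(
  plan=[
    [[0,0,0,0,0,-0.02,0.3],[0,0,0,0,0,-0.03,0.3],[0,0,0,0,0,-0.04,0.3],[0,0,0,0,0,-0.05,0.3],[0,0,0,0,0,-0.05,0.3],[0,0,0,0,0,-0.06,0.3],[0,0,0,0,0,-0.06,0.3],[0,0,0,0,0,-0.07,0.3],[0,0,0,0,0,-0.07,0.3],[0,0,0,0,0,-0.07,0.3],[0,0,0,0,0,-0.06,0.3],[0,0,0,0,0,-0.04,0.3],[0,0,0,0,0,-0.02,0.3],[0,0,0,0,0,0,0.3],[0,0,0,0,0,0,0.3],[0,0,0,0,0,0,0.3],[0,0,0,0,0,0,0.3],[0,0,0,0,0,0,0.3]],
  ],
)

```text
clock: 15.9
position: [0.559, -0.1043, 0.2135]
ee_rot: [0.109, 0.994, 0.0, -0.002]
ft_force: [-0.7, -0.3, -2.9]
grip_width: 0.51
grasp_force: 31.3
```

```bash
python3 -c "
from workcell import job
print(job.hand_in())"
```

```text
the job is handed in; nothing more can be done
None
```

The job is handed in, with no verdict returned: the lid was lifted over to its stop, and the pack is pinched by both catches and held about 0.19 m above the bench. The charger was still down at my last picture, with the pack about 9 mm up, and the wrist force since has matched the pack alone.

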